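# Fetch the loupe from behind two parts

### The arm

A 6-joint arm with a two-finger parallel gripper is mounted at the origin on a cart in front of the work surface, level with it; the furniture and walls round the work are solid. World frame = base frame: x ahead of the robot, y to its left, z up, the work surface at z = 0. Lengths are in mm, angles in rad, forces in N, time in s.
With the tool pointing down it reaches from about 375 to 925 mm from the base axis. Payload 5.7 kg.
Tool frame: the origin (TCP) lies where the fingers leave the gripper's body, on its centre line; the fingertips stand 80 mm ahead of it and the grasp point (between the pads) lies 61 mm ahead of it (manip.tip_extent is the z of the fingertips in the tool frame, in mm); z points along the fingers, y is the line along which they close (so a half turn about z gives the same grasp; the last joint's range is limited). The gripper opens to 88 mm and grips with 3 to 60 N. Pads are 20 mm wide; open, the fingers measure 115 mm over their backs; the gripper's body (75 mm by 178 mm) begins 61 mm behind the grasp point.
Start: joints at [-1.328, 0.359, 1.51, -0, 1.272, -0.115], TCP at [210.114, -561.983, 302.623] pointing down, gripper open.
Joint ranges: [-2.97, 2.97], [-1.01, 2.36], [0.21, 2.38], [-0.96, 4.11], [0.2, 2.71], [-2.98, 2.98]. Speed limits (rad/s): [2.39, 2.39, 3.14, 3.14, 3.14, 3.14].

### API

Orientations are given as a unit quaternion [w, x, y, z].
In Python, from workcell import manip gives the robot as it stands.
- The arm moves only by the tool move_arm, never from a script. Its argument "deltas" is a list of rows, each an object with "slide": the shift along the world's x, y, z in mm, a list of three; "turn": the turn about the world's z in rad. A call has 1 to 10 rows; each row shifts and turns the commanded pose from where the row before left it; what a row does not reach is not made up. A row lasts 1/10 s, in which the tool goes at most 50 mm and 8.59 degrees, less where a joint would pass 70% of its speed; a pose out of reach is approached as far as the arm can. A call with a gripper value outside its range is refused whole. "claw" is the opening, from 0 (shut) to 1 (fully open), set as the call begins (left out, the last holds). The fingers move at their own pace and stop on an object; "grip_force" is the grip in N (left out, the last holds). Time passes only in rows, so rows that do not move let the fingers close. It gives the time, the measured TCP pose, the force, the opening and the grip force at its end, in the units of the state.
- manip.sense(): the state, without advancing time (a new reading comes with each control period).
- manip.snapshot(name): name is "scene" or "top" or "wrist"; returns the picture (420x560x3 uint8, red, green, blue); there is no depth.
- manip.calibration(name): a dict with "K" (3x3 intrinsics, pixels), "xyz" and "attitude" of the camera in the world. Camera axes: x right, y down, z forward; pixel columns grow to the right and rows downward; lengths in mm; the calibration is good to about 2 mm. A picture is of the moment at which its call begins: read the wrist's pose just before it. calibration takes no time and is no camera call; for the wrist camera it gives the pose at the moment of the call.
- manip.close_job(): hands the job in; it is judged then, once.
The state is a dict: "clock": time; "joint_pos": joint angles; "joint_vel": joint speeds; "effort": joint torques, N m; "position": TCP position; "orientation": TCP orientation; "wrist_force": force on the tool from outside, world axes, zero at the start; "torque": the same for the moment, N m; "opening": finger opening in mm; "gripper_force": force on a finger pad.
Only numpy, scipy, OpenCV 4.12 (cv2) and the standard library are available. Lean on these libraries where they do the work, as an engineer would, in place of code of your own. Each camera call takes 0.05 s, during which the arm holds its last target. There are 200 camera calls.

### The job

The black eye loupe stands at the back of the narrow aluminium lane with a vial and a steel post in front of it. Stand both the vial and the post aside on the copper board; then lift out the loupe and stand it on the middle of the round grey pad; only then stand the vial and the post back in the lane, each where it stood before. Set everything down upright and never topple anything.

Things in the scene. Friction and masses are not known exactly. Their poses are not given: they have to be found in the camera images.
- lane: Fixed aluminium channel, open on top and at its front end, 46 mm wide and 160 mm long inside; 4 mm floor, 4 mm thick walls at both sides and the back, tops 34 mm above the worktop. Origin: underside, mid inside. x runs along it to the back wall (at +80 mm), z up. On its centre line stand the loupe (x = +28 mm) and vial and post in either order (x = -17 and -61 mm), 8 mm apart.
- loupe: Black eye loupe standing on end, a plain round drum 37 mm in diameter and 33 mm high, 30 g. It hardly rises above the lane's side walls, so there it can be gripped only along the lane, one finger in the 33 mm gap behind it and one in front of it once the others are gone. Origin: centre of its underside, z up.
- vial: White sample vial with a white cap, standing, 35 mm in diameter and 80 mm high, 50 g; grip it from above with the fingertips about 40 mm above its underside, clear of the lane's walls. Origin: centre of its underside, z up.
- post: Turned steel post, standing: a round foot 36 mm in diameter and 10 mm high, then a plain column 22 mm in diameter up to 62 mm, about 120 g; grip the column with the fingertips about 36 mm above its underside, clear of the lane's walls. Origin: centre of its underside, z up.
- side_board: Flat copper-clad board lying on the worktop, fixed, 115 mm along its x, 150 mm along its y, 6 mm thick; the side area, with room for vial and post next to each other along y. Origin: centre of its underside, z up.
- pad: Round grey pad with a dark ring near its rim, fixed, 80 mm in diameter and 5 mm thick. Origin: centre of its underside, z up.

How it is judged (in metres and radians):
On the way, in this order (a step that is already met when the one before it is completed fails the run):
1. vial and post both stand released on the copper board while the loupe still stands in its place (x of vial in the frame of side_board between -0.0575 and 0.0575 m and y of vial in the frame of side_board between -0.075 and 0.075 m and z of vial in the frame of side_board between 0.003 and 0.01 m and angle between each of vial, post's own z axis and vertical below 0.15 rad and linear speed of each of vial, post below 0.02 m/s and contact force between each of vial, post and the fingers below 0.1 N and x of post in the frame of side_board between -0.0575 and 0.0575 m and y of post in the frame of side_board between -0.075 and 0.075 m and z of post in the frame of side_board between 0.003 and 0.01 m and distance of loupe from where it was at the start of the episode below 0.02 m), for 0.2 s.
2. the loupe stands released on the middle of the pad while vial and post still stand on the copper board (horizontal distance between loupe and pad below 0.015 m and z of loupe in the frame of pad between 0.002 and 0.009 m and angle between each of loupe, vial, post's own z axis and vertical below 0.15 rad and linear speed of each of loupe, vial, post below 0.02 m/s and contact force between each of loupe, vial, post and the fingers below 0.1 N and x of vial in the frame of side_board between -0.0575 and 0.0575 m and y of vial in the frame of side_board between -0.075 and 0.075 m and z of vial in the frame of side_board between 0.003 and 0.01 m and x of post in the frame of side_board between -0.0575 and 0.0575 m and y of post in the frame of side_board between -0.075 and 0.075 m and z of post in the frame of side_board between 0.003 and 0.01 m), for 0.2 s.
At the end, for the whole second after the job is handed in: The loupe stands upright on the pad, its centre within 15 mm of the pad's centre; vial and post stand upright in the lane, each within 15 mm of where it stood at the start; all are released and at rest (horizontal distance between loupe and pad below 0.015 m and z of loupe in the frame of pad between 0.002 and 0.009 m and angle between each of loupe, vial, post's own z axis and vertical below 0.15 rad and linear speed of each of loupe, vial, post below 0.02 m/s and contact force between each of loupe, vial, post and the fingers below 0.1 N and distance of each of vial, post from where it was at the start of the episode below 0.015 m); the robot touches nothing.
It fails at once if the loupe is toppled (angle between loupe's own z axis and vertical above 0.6 rad).
It fails at once if the vial is toppled (angle between vial's own z axis and vertical above 0.6 rad).
It fails at once if the post is toppled (angle between post's own z axis and vertical above 0.6 rad).
It also fails if it takes over 128 s, if anything falls off the work surface, if the arm or the gripper's body presses on something with over 40 N, if the wrist force passes 120 N, or if a joint passes its speed limit or range.

## Working session

There is one attempt and no reset: what is moved stays moved. The work goes in short steps, Python scripts to look and compute and a tool call to move; the robot and the scene stay as the last step left them, time stands still between calls to the robot, and variables do not carry over. Pictures are saved under pics/ and viewed, at most 14 in all, crops included, and the job is handed in when it is done.

Besides the shell and the picture viewer there is one more tool, called after "Request:" by a JSON object that holds its "op" and its "data", one argument or row to a line. move_arm: Moves the arm, as the interface text tells. Its arguments: {"type":"object","properties":{"deltas":{"type":"array","items":{"type":"object","properties":{"slide":{"type":"array","items":{"type":"number"}},"turn":{"type":"number"}}}},"claw":{"type":"number"},"grip_force":{"type":"number"}},"required":["deltas"]}

```bash
mkdir -p pics; ls; python3 - <<'E'
from workcell import manip
import cv2
s=manip.sense();print(s)
for n in("top","scene"):
    c=manip.calibration(n);print(n,c)
    cv2.imwrite(f"pics/{n}0.png",manip.snapshot(n)[:,:,::-1])
print(manip.tip_extent)
E
```

```text
pics
{'clock': 0.0, 'joint_pos': array([-1.32813117e+00,  3.59516274e-01,  1.51143871e+00, -3.58268042e-07,
        1.27247495e+00, -1.15071326e-01]), 'joint_vel': array([-0.00013368,  0.00079367, -0.00092602,  0.0004968 , -0.00106229,
        0.00096604]), 'effort': array([ 5.80531650e-05, -5.15371585e+01, -2.70728981e+01,  6.74316497e-02,
        3.50738084e-02, -1.27557996e-04]), 'position': array([ 209.97029169, -561.48058222,  301.80035156]), 'orientation': array([-9.16757779e-04,  9.84045256e-01,  1.77915963e-01, -5.87373188e-05]), 'wrist_force': array([-0.1022728 ,  0.05526658, -0.63120874]), 'torque': array([-0.0016145 ,  0.04668848, -0.01862809]), 'gripper_force': 0.0, 'opening': 88.1412939986899}
top {'K': array([[524.2404165 ,   0.        , 282.88534331],
       [  0.        , 524.2404165 , 219.63665235],
       [  0.        ,   0.        ,   1.        ]]), 'xyz': array([ 359.49561523,  -76.34535941, 1268.2323503 ]), 'attitude': array([ 0.04876675, -0.69564532,  0.71564931, -0.03931233])}
scene {'K': array([[379.75589014,   0.        , 277.31296435],
       [  0.        , 379.75589014, 207.95816437],
       [  0.        ,   0.        ,   1.        ]]), 'xyz': array([221.32378697, 382.46203485, 699.33116818]), 'attitude': array([ 0.10315506, -0.2596888 ,  0.90287641, -0.32670316])}
80.0
```

View pics/top0.png

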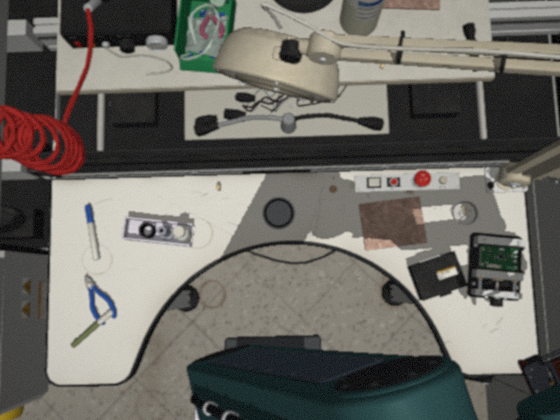

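View pics/scene0.png

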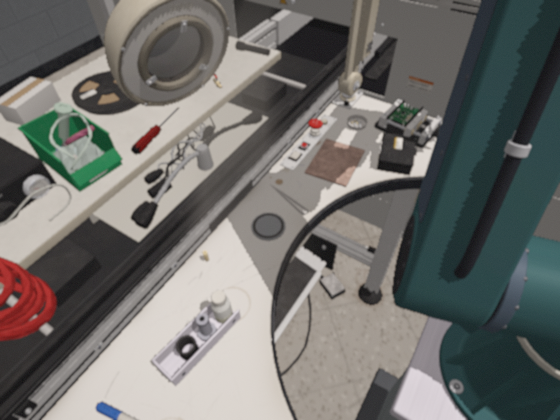

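The lane is at top px (160,230) with its open end to the right. From the back it holds the loupe, the post, then the vial. The pad is at (278,213) and the copper board at (393,222). Next I'll measure all three.

```bash
cat > h.py <<'E'
import numpy as np,cv2
from scipy.spatial.transform import Rotation as R
from workcell import manip
def rot(q): return R.from_quat([q[1],q[2],q[3],q[0]])
def ray(c,uv,z):
    uv=np.atleast_2d(uv).astype(float)
    d=np.c_[uv,np.ones(len(uv))]@np.linalg.inv(c["K"]).T
    d=rot(c["attitude"]).apply(d)
    return c["xyz"]+d*((z-c["xyz"][2])/d[:,2])[:,None]
def proj(c,p):
    q=rot(c["attitude"]).inv().apply(np.atleast_2d(p)-c["xyz"])@c["K"].T
    return q[:,:2]/q[:,2:]
E
python3 - <<'E'
from h import *
c=manip.calibration("top");im=cv2.imread("pics/top0.png")
hsv=cv2.cvtColor(im,cv2.COLOR_BGR2HSV)
# board
m=cv2.inRange(hsv,(0,50,40),(18,255,200));m[:, :340]=0;m[:,450:]=0;m[:190]=0;m[260:]=0
cs=max(cv2.findContours(m,0,1)[0],key=cv2.contourArea);r=cv2.minAreaRect(cs);b=cv2.boxPoints(r)
print("board",r,ray(c,r[0],6),"\n",ray(c,b,6))
m=cv2.inRange(hsv,(0,0,0),(180,255,70));m[:, :255]=0;m[:,302:]=0;m[:190]=0;m[238:]=0
cs=max(cv2.findContours(m,0,1)[0],key=cv2.contourArea);e=cv2.fitEllipse(cs);print("pad",e,ray(c,e[0],5))
a=cv2.resize(im[200:260,110:220],None,fx=7,fy=7,interpolation=cv2.INTER_CUBIC)
s=cv2.imread("pics/scene0.png")[280:390,140:260]
cv2.imwrite("pics/c1.png",a);cv2.imwrite("pics/c2.png",cv2.resize(s,None,fx=5,fy=5,interpolation=cv2.INTER_CUBIC))
E
```

```text
board ((392.32318115234375, 222.92359924316406), (46.45554733276367, 61.58829116821289), 82.40535736083984) [[ 502.12628037 -325.84276094    6.        ]] 
 [[ 550.84133949 -246.94532906    6.        ]
 [ 566.43343161 -395.8799548     6.        ]
 [ 453.94192671 -403.88067836    6.        ]
 [ 438.54116774 -256.59194244    6.        ]]
pad ((278.2429504394531, 212.6539306640625), (29.614709854125977, 29.714027404785156), 156.22499084472656) [[535.45159765 -50.77747257   5.        ]]
```

View pics/c1.png

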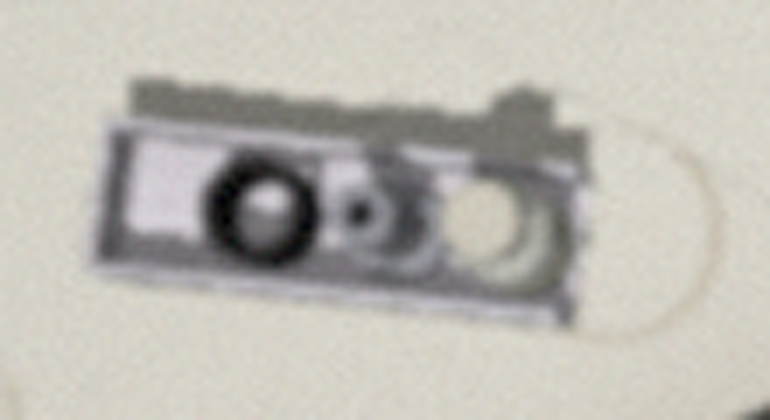

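View pics/c2.png

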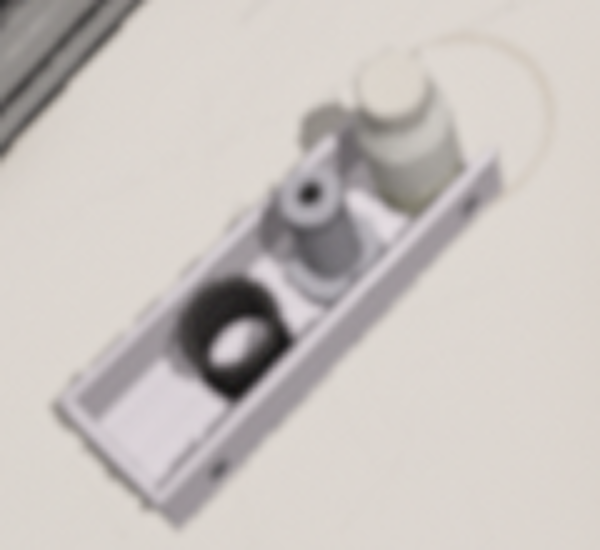

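Top crop: lane outer corners at (112,122), (95,270), (572,318) and (585,168). The loupe top is centred at (262,210), the post top at (370,212) and the vial cap at (478,220). The scene crop confirms the order: loupe, post, vial at the open end.

```bash
python3 - <<'E'
from h import *
c=manip.calibration("top")
f=lambda u,z:ray(c,(np.array(u)+.5)/7-.5+[110,200],z)[:,:2]
k=f([(112,122),(95,270),(572,318),(585,168)],34);print(k.round(1), [np.linalg.norm(k[i]-k[i-3]) .round(1) for i in range(4)])
L,P,V=f((262,210),37)[0],f((370,212),66)[0],f((478,220),84)[0]
fr=(k[2]+k[3])/2;bk=(k[0]+k[1])/2;x=(bk-fr)/np.linalg.norm(bk-fr);yaw=np.arctan2(x[1],x[0])
o=(fr+bk)/2-2*x
print("fr/bk",fr,bk,"yaw",yaw,"o",o)
y=np.array([-x[1],x[0]])
for n,p in zip("LPV",(L,P,V)):print(n,p.round(1),((p-o)@x).round(1),((p-o)@y).round(1))
for a in(28,-17,-61):print(a,(o+a*x).round(1))
# scene cross-check
s=manip.calibration("scene")
g=lambda u,z:ray(s,(np.array(u)+.5)/5-.5+[140,280],z)[:,:2]
for n,u,z in(("post",(310,195),66),("vial",(392,85),84),("loupe",(237,325),37)):print(n,g(u,z).round(1))
w=manip.calibration("wrist");print(w, manip.sense()["position"])
E
```

```text
[[531.7 313. ]
 [481.2 318.3]
 [460.3 156.3]
 [511.2 151.6]] [np.float64(50.7), np.float64(163.4), np.float64(51.1), np.float64(162.8)]
fr/bk [485.73897859 153.91937218] [506.45901166 315.65929264] yaw 1.4433832072507142 o [495.84485781 232.80554456]
L [499.7 260.7] 28.2 -0.3
P [494.7 217. ] -15.8 -0.9
V [489.  177.3] -55.9 -0.3
28 [499.4 260.6]
-17 [493.7 215.9]
-61 [488.1 172.3]
post [[493.  222.6]]
vial [[486.9 179.9]]
loupe [[496.3 266.2]]
{'K': array([[310.5179631 ,   0.        , 278.26833276],
       [  0.        , 310.5179631 , 210.02372719],
       [  0.        ,   0.        ,   1.        ]]), 'xyz': array([ 286.42043879, -532.3254076 ,  384.28098109]), 'attitude': array([ 0.1241178 ,  0.81226166, -0.56309524, -0.08803138])} [ 209.98099289 -561.53290485  301.91626715]
```

Request:
{"op": "move_arm", "data": {
  "deltas": [
    {"slide": [30,20,0],"turn": 0.11},
    {"slide": [30,20,0],"turn": 0.11},
    {"slide": [30,20,0],"turn": 0.11},
    {"slide": [30,20,0],"turn": 0.11},
    {"slide": [30,20,0],"turn": 0.11},
    {"slide": [30,20,0],"turn": 0.11},
    {"slide": [30,20,0],"turn": 0.11},
    {"slide": [30,20,0],"turn": 0.11},
    {"slide": [30,20,0],"turn": 0.11},
    {"slide": [20,20,0],"turn": 0.1}
  ],
  "claw": 1,
  "grip_force": 12
}}

```text
clock: 1.1
position: [501.8, -360.8, 302.2]
orientation: [-0.0, 0.748, 0.664, 0.0]
wrist_force: [-0.3, -0.2, 0.1]
opening: 88.0
gripper_force: 0.0
```

```bash
cat > snap.py <<'E'
from h import *
import sys,pickle
n=sys.argv[1];s=manip.sense();c=manip.calibration("wrist")
cv2.imwrite(f"pics/{n}.png",manip.snapshot("wrist")[:,:,::-1]);pickle.dump(c,open(n+".pkl","wb"))
q=s["joint_pos"];print(s["position"].round(1),"tool y",rot(s["orientation"]).apply([0,1,0]).round(3),q.round(2),s["wrist_force"].round(1),s["opening"],s["clock"])
E
python3 snap.py w1
```

```text
[ 501.8 -360.8  302.2] tool y [ 0.993 -0.118 -0.   ] [-0.74  0.39  1.47  0.    1.29 -0.62] [-0.3 -0.2  0.1] 87.9817801522163 1.1
```

View pics/w1.png

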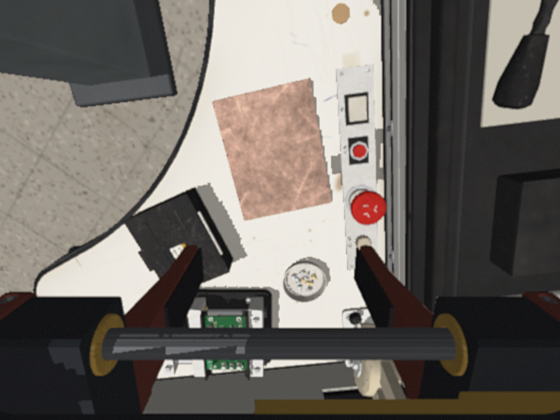

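The board corners in the wrist view are (213,101), (310,79), (332,200) and (243,219). Next I'll move toward the lane.

Request:
{"op": "move_arm", "data": {
  "deltas": [
    {"slide": [0,42,0]},
    {"slide": [0,42,0]},
    {"slide": [0,42,0]},
    {"slide": [0,42,0]},
    {"slide": [0,42,0]},
    {"slide": [0,42,0]},
    {"slide": [0,42,0]},
    {"slide": [0,42,0]},
    {"slide": [0,42,0]},
    {"slide": [0,20,0]}
  ]
}}

```text
$.deltas[0]: bad value
```

```bash
python3 snap.py w2; python3 - <<'E'
from h import *;import pickle
c=pickle.load(open("w1.pkl","rb"))
p=ray(c,[(213,101),(310,79),(332,200),(243,219)],6)[:,:2];print(p.round(1),p.mean(0),np.linalg.norm(p-np.roll(p,1,0),axis=1))
E
```

```text
[ 503.9 -357.8  302.1] tool y [ 0.994 -0.111  0.001] [-0.73  0.39  1.47  0.    1.29 -0.62] [2.1 2.5 0.1] 87.92186338668358 1.15
[[ 436.7 -256.5]
 [ 549.6 -246.3]
 [ 564.9 -390.7]
 [ 449.3 -402.6]] [ 500.10776691 -324.0186884 ] [146.67785759 113.38928622 145.22383439 116.24234658]
```

View pics/w2.png

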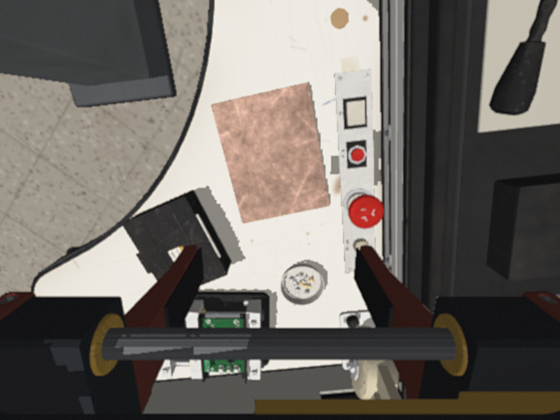

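Same view as before, because the call was refused: each row needs a "turn". The board centre agrees in both cameras, near (501,-325).

Request:
{"op": "move_arm", "data": {
  "deltas": [
    {"slide": [0,42,0],"turn": 0},
    {"slide": [0,42,0],"turn": 0},
    {"slide": [0,42,0],"turn": 0},
    {"slide": [0,42,0],"turn": 0},
    {"slide": [0,42,0],"turn": 0},
    {"slide": [0,42,0],"turn": 0},
    {"slide": [0,42,0],"turn": 0},
    {"slide": [0,42,0],"turn": 0},
    {"slide": [0,42,0],"turn": 0},
    {"slide": [0,0,0],"turn": 0}
  ]
}}

```text
clock: 2.2
position: [499.1, 19.3, 302.4]
orientation: [-0.001, 0.748, 0.663, 0.0]
wrist_force: [0.2, -0.6, -0.0]
opening: 88.0
gripper_force: 0.0
```

```bash
python3 snap.py w3
```

```text
[499.1  19.3 302.4] tool y [ 0.993 -0.12  -0.001] [-0.1   0.21  1.72  0.    1.21  0.02] [ 0.2 -0.6 -0. ] 88.02579385302764 2.2
```

View pics/w3.png

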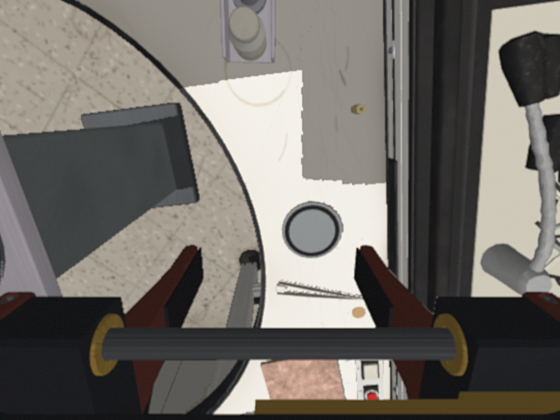

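The pad is at (312,229) and the lane front is at the top edge. I need about +220 mm in y to see the lane.

Request:
{"op": "move_arm", "data": {
  "deltas": [
    {"slide": [0,42,0],"turn": 0},
    {"slide": [0,42,0],"turn": 0},
    {"slide": [0,42,0],"turn": 0},
    {"slide": [0,42,0],"turn": 0},
    {"slide": [0,42,0],"turn": 0},
    {"slide": [0,20,0],"turn": 0},
    {"slide": [0,0,0],"turn": 0},
    {"slide": [0,0,0],"turn": 0}
  ]
}}

```text
clock: 3.05
position: [500.5, 244.5, 302.3]
orientation: [0.0, 0.75, 0.662, -0.001]
wrist_force: [-0.7, -0.8, 0.5]
opening: 87.7
gripper_force: 0.0
```

```bash
python3 snap.py w4;  python3 - <<'E'
from h import *;import pickle
c=pickle.load(open("w3.pkl","rb"));im=cv2.imread("pics/w3.png")
g=cv2.cvtColor(im,6)[190:270,270:355];m=(g<185).astype(np.uint8)
cs=max(cv2.findContours(m,0,1)[0],key=cv2.contourArea);e=cv2.fitEllipse(cs)
u=np.array(e[0])+[270,190];print(e,u,ray(c,u,5))
im=cv2.imread("pics/w4.png");cv2.imwrite("pics/w4c.png",cv2.resize(im[60:320,170:380],None,fx=2.3,fy=2.3,interpolation=cv2.INTER_CUBIC))
E
```

```text
[500.5 244.5 302.3] tool y [ 0.992 -0.124 -0.   ] [ 0.33  0.3   1.6  -0.    1.24  0.46] [-0.7 -0.8  0.5] 87.72276879175568 3.05
((41.80692672729492, 39.060482025146484), (55.605403900146484, 60.27006530761719), 74.44815063476562) [311.80692673 229.06048203] [[533.03627439 -46.90295816   5.        ]]
```

View pics/w4c.png

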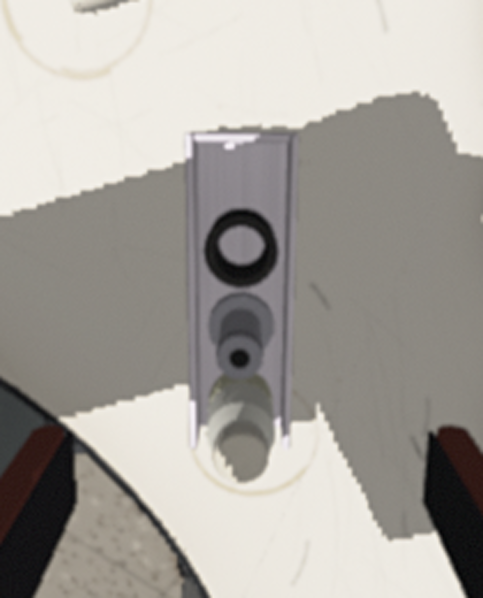

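The crop shows lane back corners at (187,133) and (299,131), and front corners at (193,448) and (290,447). The loupe is at (241,246), the post top at (240,355) and the vial cap at about (243,456).

```bash
python3 - <<'E'
from h import *;import pickle
c=pickle.load(open("w4.pkl","rb"))
f=lambda u,z:ray(c,(np.array(u)+.5)/2.3-.5+[170,60],z)[:,:2]
k=f([(187,133),(299,131),(290,447),(193,448)],34);print(k.round(1),np.linalg.norm(k-np.roll(k,1,0),axis=1).round(1))
fr=(k[2]+k[3])/2;bk=(k[0]+k[1])/2;x=(bk-fr)/np.linalg.norm(bk-fr);yaw=np.arctan2(x[1],x[0]);o=(fr+bk)/2-2*x;y=np.array([-x[1],x[0]])
print("yaw",yaw,"o",o)
for n,u,z in(("L",(241,246),33),("P",(240,355),66),("V",(243,456),84)):
    p=f(u,z)[0];print(n,p.round(1),((p-o)@x).round(1),((p-o)@y).round(1))
for a in(28,-17,-61):print(a,(o+a*x).round(1))
E
```

```text
[[479.  325.4]
 [531.4 319.8]
 [509.8 158.2]
 [457.9 164. ]] [162.8  52.7 163.   52.3]
yaw 1.4394066748802892 o [494.27839786 239.82689462]
L [497.4 269.1] 29.4 0.7
P [491.6 223.6] -16.4 0.6
V [487.7 180.4] -59.8 -1.2
28 [497.9 267.6]
-17 [492.1 223. ]
-61 [486.3 179.4]
```

```bash
python3 - <<'E'
from h import *;import pickle
c=pickle.load(open("w3.pkl","rb"))
im=cv2.imread("pics/w3.png");cv2.imwrite("pics/w3c.png",cv2.resize(im[0:110,190:300],None,fx=5,fy=5,interpolation=cv2.INTER_CUBIC))
s=manip.calibration("scene")
p=[[537.5,-46.9,5],[500.1,-324,6],[533,-46.9,5],[535.4,-50.8,5]]
print(proj(s,p))
i=cv2.imread("pics/scene0.png");g=cv2.cvtColor(i,6)
m=(g[205:245,245:292]<75).astype(np.uint8);cs=max(cv2.findContours(m,0,1)[0],key=cv2.contourArea);e=cv2.fitEllipse(cs);print(e,ray(s,np.array(e[0])+[245,205],5))
E
```

```text
[[266.4520512  225.36391597]
 [335.72637216 160.47301598]
 [268.0847425  226.18225103]
 [268.14463566 224.60058412]]
((22.899940490722656, 20.677600860595703), (23.269485473632812, 30.02411651611328), 85.66239929199219) [[534.16329137 -47.89475029   5.        ]]
```

View pics/w3c.png

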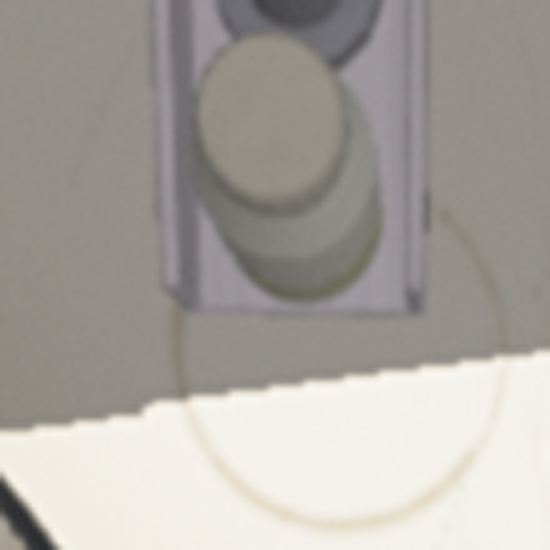

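Crop: cap centre at (271,118), front lane corners at about (163,288) and (424,295).

```bash
python3 - <<'E'
from h import *;import pickle
c=pickle.load(open("w3.pkl","rb"))
f=lambda u,z:ray(c,(np.array(u)+.5)/5-.5+[190,0],z)[:,:2]
print(f([(163,288),(424,295)],34),f((271,118),84))
E
```

```text
[[456.43533015 163.21379672]
 [509.47193451 155.45597856]] [[486.68101818 178.2711389 ]]
```

Wrist and scene agree: vial (486.5,179), post (492,222.5), loupe (498,267), pad (533.5,-47.5). The top camera's calibration runs a few mm off. Next, pick the vial.

Request:
{"op": "move_arm", "data": {
  "deltas": [
    {"slide": [-7,-34,0],"turn": 0},
    {"slide": [-6.5,-33,0],"turn": 0},
    {"slide": [0,0,-30],"turn": 0},
    {"slide": [0,0,-40],"turn": 0},
    {"slide": [0,0,-40],"turn": 0},
    {"slide": [0,0,-30],"turn": 0},
    {"slide": [0,0,-20],"turn": 0},
    {"slide": [0,0,-18],"turn": 0},
    {"slide": [0,0,0],"turn": 0},
    {"slide": [0,0,0],"turn": 0}
  ]
}}

```text
clock: 4.1
position: [486.8, 177.7, 124.8]
orientation: [-0.0, 0.75, 0.662, -0.0]
wrist_force: [-0.6, -0.3, 0.3]
opening: 87.8
gripper_force: 0.0
```

```bash
python3 snap.py w5
```

```text
[486.8 177.7 124.8] tool y [ 0.992 -0.124 -0.001] [ 0.22  0.48  1.86 -0.    0.8   0.34] [-0.6 -0.3  0.3] 87.83773774062388 4.1
```

View pics/w5.png

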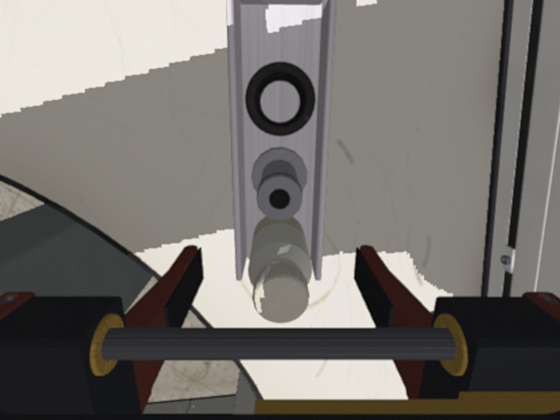

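The fingers straddle the vial, whose cap is centred at about (280,291). The post top is at (279,197) and the loupe ring at (280,98).

```bash
python3 - <<'E'
from h import *;import pickle
c=pickle.load(open("w5.pkl","rb"))
for u,z in(((280,291),84),((279,197),66),((280,98),35)):print(ray(c,u,z).round(1))
print(proj(c,[[486.5,179,84],[492,222.5,66]]))
E
```

```text
[[486.8 183.7  84. ]]
[[491.2 222.7  66. ]]
[[497.3 267.4  35. ]]
[[280.66316809 300.08414675]
 [280.77904862 197.20779044]]
```

Request:
{"op": "move_arm", "data": {
  "deltas": [
    {"slide": [0,0,0],"turn": 0},
    {"slide": [0,0,0],"turn": 0},
    {"slide": [0,0,0],"turn": 0},
    {"slide": [0,0,0],"turn": 0},
    {"slide": [0,0,0],"turn": 0},
    {"slide": [0,0,0],"turn": 0},
    {"slide": [0,0,0],"turn": 0},
    {"slide": [0,0,0],"turn": 0}
  ],
  "claw": 0.2,
  "grip_force": 12
}}

```text
clock: 4.95
position: [486.6, 179.1, 124.6]
orientation: [-0.0, 0.749, 0.662, -0.0]
wrist_force: [0.0, 1.1, -0.2]
opening: 33.9
gripper_force: 12.0
```

Request:
{"op": "move_arm", "data": {
  "deltas": [
    {"slide": [0,0,10],"turn": 0},
    {"slide": [0,0,30],"turn": 0},
    {"slide": [0,0,30],"turn": 0},
    {"slide": [0,0,20],"turn": 0},
    {"slide": [0,-10,0],"turn": 0},
    {"slide": [0,-25,0],"turn": 0},
    {"slide": [0,-40,0],"turn": 0},
    {"slide": [0,-40,0],"turn": 0},
    {"slide": [0,-40,0],"turn": 0},
    {"slide": [0,-40,0],"turn": 0}
  ]
}}

```text
clock: 5.95
position: [485.5, -17.9, 213.9]
orientation: [-0.001, 0.749, 0.662, -0.001]
wrist_force: [1.6, -0.8, -0.3]
opening: 34.2
gripper_force: 12.0
```

Request:
{"op": "move_arm", "data": {
  "deltas": [
    {"slide": [0,-40,0],"turn": 0},
    {"slide": [0,-40,0],"turn": 0},
    {"slide": [0,-40,0],"turn": 0},
    {"slide": [0,-40,0],"turn": 0},
    {"slide": [3,-40,0],"turn": 0},
    {"slide": [4,-40,0],"turn": 0},
    {"slide": [3,-22,0],"turn": 0},
    {"slide": [0,-10,0],"turn": 0},
    {"slide": [0,0,-30],"turn": 0},
    {"slide": [0,0,-30],"turn": 0}
  ]
}}

```text
clock: 6.95
position: [496.7, -287.6, 154.4]
orientation: [0.0, 0.749, 0.662, 0.0]
wrist_force: [-0.1, 0.9, -0.6]
opening: 34.3
gripper_force: 12.0
```

Request:
{"op": "move_arm", "data": {
  "deltas": [
    {"slide": [0,0,-15],"turn": 0},
    {"slide": [0,0,-8],"turn": 0},
    {"slide": [0,0,0],"turn": 0},
    {"slide": [0,0,0],"turn": 0}
  ]
}}

```text
clock: 7.35
position: [496.9, -287.6, 132.1]
orientation: [0.0, 0.749, 0.663, 0.0]
wrist_force: [-0.1, -0.6, -1.1]
opening: 34.5
gripper_force: 12.0
```

```bash
python3 snap.py w6; python3 -c "
from h import *
cv2.imwrite('pics/s6.png',cv2.resize(manip.snapshot('scene')[110:230,270:430,::-1],None,fx=4,fy=4))"
```

```text
[ 496.9 -287.6  132.1] tool y [ 0.993 -0.122  0.   ] [-0.64  0.52  1.73  0.    0.88 -0.52] [-0.1 -0.6 -1.1] 34.49283623718908 7.35
```

View pics/w6.png

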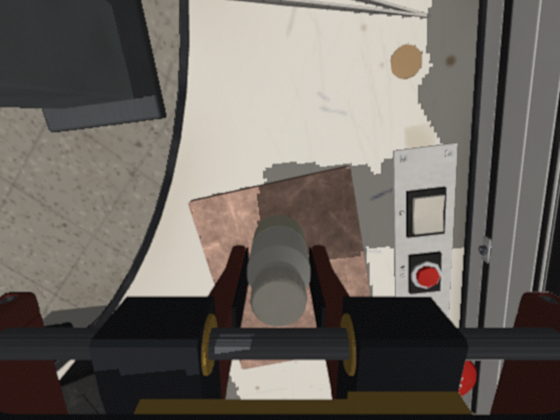

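The vial is held upright over the +y part of the board, body base at about (280,220). I'll lower it the last 5 mm and open.

Request:
{"op": "move_arm", "data": {
  "deltas": [
    {"slide": [0,0,-3],"turn": 0},
    {"slide": [0,0,-1.5],"turn": 0},
    {"slide": [0,0,-0.5],"turn": 0},
    {"slide": [0,0,0],"turn": 0},
    {"slide": [0,0,0],"turn": 0}
  ]
}}

```text
clock: 7.95
position: [496.6, -288.0, 126.7]
orientation: [-0.0, 0.749, 0.662, -0.0]
wrist_force: [0.4, 0.7, 0.2]
opening: 34.2
gripper_force: 12.0
```

Request:
{"op": "move_arm", "data": {
  "deltas": [
    {"slide": [0,0,0],"turn": 0},
    {"slide": [0,0,0],"turn": 0},
    {"slide": [0,0,0],"turn": 0},
    {"slide": [0,0,0],"turn": 0},
    {"slide": [0,0,0],"turn": 0},
    {"slide": [0,0,0],"turn": 0},
    {"slide": [0,0,25],"turn": 0},
    {"slide": [0,0,40],"turn": 0},
    {"slide": [0,0,30],"turn": 0},
    {"slide": [0,30,0],"turn": 0}
  ],
  "claw": 1
}}

```text
clock: 8.95
position: [499.7, -262.0, 226.3]
orientation: [0.005, 0.75, 0.661, 0.001]
wrist_force: [0.7, 0.5, -0.2]
opening: 87.7
gripper_force: 0.0
```

Request:
{"op": "move_arm", "data": {
  "deltas": [
    {"slide": [0,42,0],"turn": 0},
    {"slide": [0,42,0],"turn": 0},
    {"slide": [0,42,0],"turn": 0},
    {"slide": [0,42,0],"turn": 0},
    {"slide": [0,42,0],"turn": 0},
    {"slide": [0,42,0],"turn": 0},
    {"slide": [0,42,0],"turn": 0},
    {"slide": [0,42,0],"turn": 0},
    {"slide": [0,42,0],"turn": 0},
    {"slide": [0,42,0],"turn": 0}
  ]
}}

```text
clock: 9.95
position: [496.3, 163.7, 221.8]
orientation: [0.0, 0.749, 0.662, 0.0]
wrist_force: [1.2, -0.3, 0.0]
opening: 87.4
gripper_force: 0.0
```

Request:
{"op": "move_arm", "data": {
  "deltas": [
    {"slide": [-3,40,0],"turn": 0},
    {"slide": [-2,20.5,0],"turn": 0},
    {"slide": [0,0,-20],"turn": 0},
    {"slide": [0,0,-35],"turn": 0},
    {"slide": [0,0,-25],"turn": 0},
    {"slide": [0,0,-15],"turn": 0},
    {"slide": [0,0,-6.5],"turn": 0},
    {"slide": [0,0,0],"turn": 0},
    {"slide": [0,0,0],"turn": 0}
  ]
}}

```text
clock: 10.85
position: [492.1, 222.6, 120.7]
orientation: [0.0, 0.749, 0.662, 0.0]
wrist_force: [-0.8, 0.3, 0.4]
opening: 88.4
gripper_force: 0.0
```

```bash
python3 snap.py w7
```

```text
[492.1 222.6 120.7] tool y [ 0.992 -0.123  0.001] [0.3  0.51 1.82 0.   0.82 0.42] [-0.8  0.3  0.4] 88.39778589841777 10.85
```

View pics/w7.png

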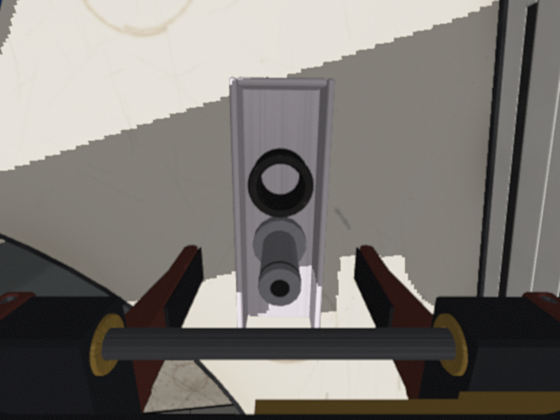

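The post stands between the fingers, its top at (280,286). Now I'll close on it.

```bash
python3 - <<'E'
from h import *;import pickle
c=pickle.load(open("w7.pkl","rb"))
print(ray(c,(280,286),66).round(1),ray(c,(280,181),35).round(1))
E
```

```text
[[491.6 222.9  66. ]] [[497.4 269.5  35. ]]
```

Request:
{"op": "move_arm", "data": {
  "deltas": [
    {"slide": [0,0,0],"turn": 0},
    {"slide": [0,0,0],"turn": 0},
    {"slide": [0,0,0],"turn": 0},
    {"slide": [0,0,0],"turn": 0},
    {"slide": [0,0,0],"turn": 0},
    {"slide": [0,0,0],"turn": 0},
    {"slide": [0,0,0],"turn": 0},
    {"slide": [0,0,0],"turn": 0},
    {"slide": [0,0,0],"turn": 0}
  ],
  "claw": 0.1,
  "grip_force": 20
}}

```text
clock: 11.8
position: [491.8, 222.5, 120.1]
orientation: [0.0, 0.749, 0.662, 0.0]
wrist_force: [0.1, -0.7, -0.8]
opening: 20.8
gripper_force: 20.0
```

Request:
{"op": "move_arm", "data": {
  "deltas": [
    {"slide": [0,0,10],"turn": 0},
    {"slide": [0,0,35],"turn": 0},
    {"slide": [0,0,40],"turn": 0},
    {"slide": [0,0,35],"turn": 0},
    {"slide": [0,-10,10],"turn": 0},
    {"slide": [0,-25,0],"turn": 0},
    {"slide": [0,-40,0],"turn": 0},
    {"slide": [0,-40,0],"turn": 0},
    {"slide": [0,-40,0],"turn": 0},
    {"slide": [0,-40,0],"turn": 0}
  ]
}}

```text
clock: 12.8
position: [490.4, 25.6, 249.3]
orientation: [-0.001, 0.749, 0.662, -0.001]
wrist_force: [0.3, 0.3, -1.1]
opening: 20.9
gripper_force: 20.0
```

Request:
{"op": "move_arm", "data": {
  "deltas": [
    {"slide": [2,-40,0],"turn": 0},
    {"slide": [2,-40,0],"turn": 0},
    {"slide": [2,-40,0],"turn": 0},
    {"slide": [2,-40,0],"turn": 0},
    {"slide": [2,-40,0],"turn": 0},
    {"slide": [2.5,-40,0],"turn": 0},
    {"slide": [0,-40,0],"turn": 0},
    {"slide": [0,-40,0],"turn": 0},
    {"slide": [0,-40,0],"turn": 0},
    {"slide": [0,-20,0],"turn": 0}
  ]
}}

```text
clock: 13.8
position: [503.0, -355.8, 249.1]
orientation: [-0.0, 0.75, 0.661, -0.001]
wrist_force: [0.9, -0.1, -1.2]
opening: 21.2
gripper_force: 20.0
```

Request:
{"op": "move_arm", "data": {
  "deltas": [
    {"slide": [0,-8.5,0],"turn": 0},
    {"slide": [0,0,0],"turn": 0},
    {"slide": [0,0,-30],"turn": 0},
    {"slide": [0,0,-35],"turn": 0},
    {"slide": [0,0,-35],"turn": 0},
    {"slide": [0,0,-18],"turn": 0},
    {"slide": [0,0,-5],"turn": 0},
    {"slide": [0,0,0],"turn": 0},
    {"slide": [0,0,0],"turn": 0}
  ]
}}

```text
clock: 14.7
position: [504.9, -360.6, 128.3]
orientation: [0.001, 0.749, 0.663, 0.0]
wrist_force: [-0.3, 0.3, -1.6]
opening: 21.0
gripper_force: 20.0
```

```bash
python3 snap.py w8
```

```text
[ 504.9 -360.6  128.3] tool y [ 0.993 -0.122  0.001] [-0.73  0.58  1.63  0.    0.93 -0.61] [-0.3  0.3 -1.6] 20.956152032888127 14.7
```

View pics/w8.png

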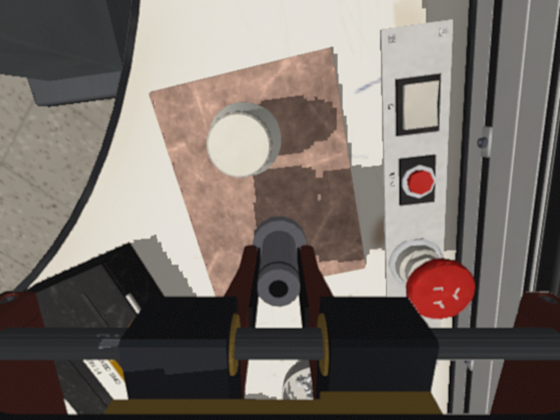

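The vial stands upright on the board at (240,140) and the post is held over the board's near part. Lowering the last 5 mm and releasing, with a moderate opening because the e-stop is nearby.

Request:
{"op": "move_arm", "data": {
  "deltas": [
    {"slide": [0,0,-3],"turn": 0},
    {"slide": [0,0,-1.5],"turn": 0},
    {"slide": [0,0,-0.3],"turn": 0},
    {"slide": [0,0,0],"turn": 0},
    {"slide": [0,0,0],"turn": 0}
  ]
}}

```text
clock: 15.25
position: [504.1, -361.1, 122.4]
orientation: [0.0, 0.749, 0.662, -0.0]
wrist_force: [0.9, -0.9, -1.5]
opening: 21.0
gripper_force: 20.0
```

Request:
{"op": "move_arm", "data": {
  "deltas": [
    {"slide": [0,0,0],"turn": 0},
    {"slide": [0,0,0],"turn": 0},
    {"slide": [0,0,0],"turn": 0},
    {"slide": [0,0,0],"turn": 0},
    {"slide": [0,0,0],"turn": 0},
    {"slide": [0,0,25],"turn": 0},
    {"slide": [0,0,40],"turn": 0},
    {"slide": [0,0,40],"turn": 0},
    {"slide": [0,0,20],"turn": 0},
    {"slide": [0,20,0],"turn": 0}
  ],
  "claw": 0.69
}}

```text
clock: 16.25
position: [506.0, -343.7, 251.1]
orientation: [0.004, 0.75, 0.662, 0.0]
wrist_force: [1.6, 0.1, -0.1]
opening: 60.4
gripper_force: 0.0
```

Request:
{"op": "move_arm", "data": {
  "deltas": [
    {"slide": [0,40,0],"turn": 0.11},
    {"slide": [0,40,0],"turn": 0.11},
    {"slide": [0,40,0],"turn": 0.11},
    {"slide": [0,40,0],"turn": 0.11},
    {"slide": [0,40,0],"turn": 0.11},
    {"slide": [0,40,0],"turn": 0.11},
    {"slide": [0,40,0],"turn": 0.11},
    {"slide": [0,40,0],"turn": 0.11},
    {"slide": [0,40,0],"turn": 0.11},
    {"slide": [0,40,0],"turn": 0.11}
  ]
}}

```text
clock: 17.25
position: [501.9, 61.5, 245.8]
orientation: [-0.001, 0.29, 0.957, -0.0]
wrist_force: [0.8, -0.5, 0.7]
opening: 60.4
gripper_force: 0.0
```

Request:
{"op": "move_arm", "data": {
  "deltas": [
    {"slide": [-2,40,0],"turn": 0.11},
    {"slide": [-2,40,0],"turn": 0.11},
    {"slide": [-2,40,0],"turn": 0.11},
    {"slide": [-0.5,40,0],"turn": 0.11},
    {"slide": [0,40,0],"turn": 0.025},
    {"slide": [0,8.5,0],"turn": 0},
    {"slide": [0,0,-50],"turn": 0},
    {"slide": [0,0,-40],"turn": 0},
    {"slide": [0,0,0],"turn": 0},
    {"slide": [0,0,0],"turn": 0}
  ]
}}

```text
clock: 18.25
position: [496.2, 266.9, 156.6]
orientation: [-0.002, 0.065, 0.998, -0.001]
wrist_force: [0.1, -0.1, 0.8]
opening: 60.8
gripper_force: 0.0
```

```bash
python3 snap.py w9
```

```text
[496.2 266.9 156.6] tool y [ 0.129  0.992 -0.002] [ 0.37  0.48  1.74 -0.    0.93 -1.07] [ 0.1 -0.1  0.8] 60.76910581520385 18.25
```

View pics/w9.png

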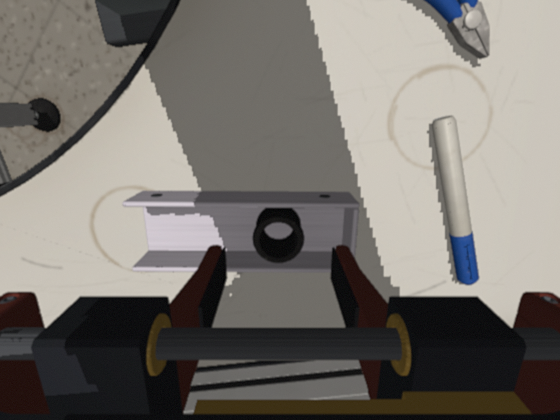

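The loupe ring is centred at about (278,236), between the finger planes, and the lane is now empty in front of it. That was my 14th picture, so from here I work with numbers only.

```bash
python3 - <<'E'
from h import *;import pickle
c=pickle.load(open("w9.pkl","rb"));im=cv2.imread("pics/w9.png")
g=cv2.cvtColor(im,6)[200:270,240:315];m=(g<75).astype(np.uint8)
n,l,st,ce=cv2.connectedComponentsWithStats(m);print(st[1:],ce[1:])
for u in((278,236),(254,236),(303,236)):print(ray(c,u,36).round(1))
t=manip.sense()["position"];a=rot(manip.sense()["orientation"])
print(a.inv().apply(ray(c,(278.5,234),36)-t))
E
```

```text
[[   0    0   75    3  154]
 [   0    8   75   60 2784]] [[37.87012987  0.53896104]
 [38.07291667 42.37212644]]
[[494.3 267.1  36. ]]
[[492.2 250.4  36. ]]
[[496.6 284.6  36. ]]
[[  4.6630932   -0.28243709 121.9994436 ]]
```

Request:
{"op": "move_arm", "data": {
  "deltas": [
    {"slide": [0.5,0,-20],"turn": 0},
    {"slide": [0,0,-15],"turn": 0},
    {"slide": [0,0,-8],"turn": 0},
    {"slide": [0,0,-5],"turn": 0},
    {"slide": [0,0,0],"turn": 0}
  ]
}}

```text
clock: 18.8
position: [498.5, 267.6, 110.0]
orientation: [0.0, 0.064, 0.998, 0.0]
wrist_force: [0.2, -0.1, -0.2]
opening: 60.4
gripper_force: 0.0
```

Request:
{"op": "move_arm", "data": {
  "deltas": [
    {"slide": [0,0,-6],"turn": 0},
    {"slide": [0,0,-6],"turn": 0},
    {"slide": [0,0,-5],"turn": 0},
    {"slide": [0,0,0],"turn": 0},
    {"slide": [0,0,0],"turn": 0}
  ]
}}

```text
clock: 19.3
position: [498.0, 267.5, 92.1]
orientation: [-0.0, 0.064, 0.998, -0.0]
wrist_force: [1.0, 0.0, 0.4]
opening: 60.1
gripper_force: 0.0
```

Inside the lane with no contact. Closing on the loupe.

Request:
{"op": "move_arm", "data": {
  "deltas": [
    {"slide": [0,0,0],"turn": 0},
    {"slide": [0,0,0],"turn": 0},
    {"slide": [0,0,0],"turn": 0},
    {"slide": [0,0,0],"turn": 0},
    {"slide": [0,0,0],"turn": 0},
    {"slide": [0,0,0],"turn": 0}
  ],
  "claw": 0.2,
  "grip_force": 10
}}

```text
clock: 19.9
position: [498.2, 267.5, 92.4]
orientation: [0.0, 0.064, 0.998, -0.0]
wrist_force: [-0.2, -0.1, 2.2]
opening: 36.2
gripper_force: 10.0
```

Request:
{"op": "move_arm", "data": {
  "deltas": [
    {"slide": [0,0,8],"turn": 0},
    {"slide": [0,0,20],"turn": 0},
    {"slide": [0,0,30],"turn": 0},
    {"slide": [0,0,30],"turn": 0},
    {"slide": [0,0,12],"turn": 0},
    {"slide": [0,-10,0],"turn": 0},
    {"slide": [0,-25,0],"turn": 0}
  ]
}}

```text
clock: 20.6
position: [497.9, 232.8, 191.9]
orientation: [0.0, 0.063, 0.998, 0.0]
wrist_force: [-0.5, -1.0, -0.8]
opening: 36.8
gripper_force: 10.0
```

```bash
python3 snap.py w10; python3 - <<'E'
from h import *
# black loupe against fingers: dark pixels near predicted pixel position
import pickle;c=pickle.load(open("w10.pkl","rb"));im=cv2.imread("pics/w10.png");g=cv2.cvtColor(im,6)
s=manip.sense();a=rot(s["orientation"])
for z in(43,76):
    p=s["position"]+a.apply([0,0,z]);print(p,proj(c,p))
u,v=proj(c,p)[0].astype(int)
print(g[v-60:v+61:10,u-50:u+51:10])
E
```

```text
[497.9 232.8 191.9] tool y [0.126 0.992 0.   ] [ 0.31  0.41  1.74  0.    0.99 -1.13] [-0.5 -1.  -0.8] 36.80497407614639 20.6
[496.716675   228.59076618 148.06985322] [[268.37569186 299.67735547]]
[496.63221757 228.48589339 115.07012794] [[269.8432331  266.25239448]]
[[203 199 199 112 111 109 108 106 105 104 103]
 [203 201 200 111 114 111 109 108 108 106 105]
 [198 198 195 196 111 111 110 109 110 109 109]
 [119 118 119 118  67   9  10   9  74  74  74]
 [116 149  29 162  13  11   9  12  11 111  27]
 [194  20  24  88  10  17  22  17  11 108  24]
 [200  22  15  24  20 112 111 111  21  53  27]
 [ 35  23  11  23  11   6  40   2   7  23  12]
 [ 23  19  12  24  10   9  13  10  11  20  14]
 [ 24  22   9  24   8  12   9   6  12  23  15]
 [ 24  11   8 109  22   7  11  13  19 110  12]
 [ 22  21  36 110 109 108  90 110 108 106   8]
 [ 23  21 104 107 106 106 106 104 102  98  42]]
```

The loupe is held (opening 36.5). Moving to the pad.

Request:
{"op": "move_arm", "data": {
  "deltas": [
    {"slide": [5,-40,0],"turn": 0},
    {"slide": [5,-40,0],"turn": 0},
    {"slide": [5,-40,0],"turn": 0},
    {"slide": [5,-40,0],"turn": 0},
    {"slide": [5,-40,0],"turn": 0},
    {"slide": [5,-40,0],"turn": 0},
    {"slide": [3.5,-25,0],"turn": 0},
    {"slide": [2,-15,0],"turn": 0},
    {"slide": [0,0,0],"turn": 0},
    {"slide": [0,0,-30],"turn": 0}
  ]
}}

```text
clock: 21.65
position: [535.6, -47.6, 164.2]
orientation: [0.003, 0.065, 0.998, -0.0]
wrist_force: [0.4, -0.3, -1.0]
opening: 36.8
gripper_force: 10.0
```

Request:
{"op": "move_arm", "data": {
  "deltas": [
    {"slide": [0,0,-35],"turn": 0},
    {"slide": [0,0,-20],"turn": 0},
    {"slide": [0,0,-8],"turn": 0},
    {"slide": [0,0,0],"turn": 0},
    {"slide": [0,0,0],"turn": 0}
  ]
}}

```text
clock: 22.15
position: [533.9, -46.9, 99.9]
orientation: [0.0, 0.064, 0.998, -0.0]
wrist_force: [-0.3, 0.7, -0.1]
opening: 36.6
gripper_force: 10.0
```

```bash
python3 snap.py w11; python3 - <<'E'
from h import *;import pickle
# pad rim visible? use top camera: pad & loupe hidden by gripper; use wrist: pad grey around the loupe
c=pickle.load(open("w11.pkl","rb"));im=cv2.imread("pics/w11.png");g=cv2.cvtColor(im,6)
th=np.linspace(0,2*np.pi,12,endpoint=False)
for r in(30,38,43,50):
    q=proj(c,np.c_[533.5+r*np.cos(th),-47.5+r*np.sin(th),0*th+5]).astype(int)
    print(r,[(int(g[v,u]) if 0<=v<420 and 0<=u<560 else None) for u,v in q])
E
```

```text
[533.9 -46.9  99.9] tool y [ 0.128  0.992 -0.   ] [-0.22  0.54  1.84  0.    0.76 -1.66] [-0.3  0.7 -0.1] 36.57132536073532 22.15
30 [16, 19, 34, 37, 26, 27, 82, 114, 113, 38, 16, 15]
38 [10, 65, 36, 168, 105, 111, 111, 114, 92, 104, 31, 23]
43 [19, 6, 41, 197, 197, 195, 196, 196, 196, 196, 22, 111]
50 [109, 16, 106, 196, 199, 197, 195, 194, 191, 196, 21, 110]
```

The pad rim lies between r=38 and r=43 in every visible direction, so the pad centre holds. Lowering and releasing.

Request:
{"op": "move_arm", "data": {
  "deltas": [
    {"slide": [0,0,-3],"turn": 0},
    {"slide": [0,0,-2],"turn": 0},
    {"slide": [0,0,-0.6],"turn": 0},
    {"slide": [0,0,0],"turn": 0},
    {"slide": [0,0,0],"turn": 0}
  ]
}}

```text
clock: 22.7
position: [533.6, -47.6, 93.8]
orientation: [0.0, 0.064, 0.998, -0.0]
wrist_force: [-0.3, 0.2, -0.3]
opening: 36.9
gripper_force: 10.0
```

Request:
{"op": "move_arm", "data": {
  "deltas": [
    {"slide": [0,0,0],"turn": 0},
    {"slide": [0,0,0],"turn": 0},
    {"slide": [0,0,0],"turn": 0},
    {"slide": [0,0,0],"turn": 0},
    {"slide": [0,0,0],"turn": 0},
    {"slide": [0,0,20],"turn": 0},
    {"slide": [0,0,40],"turn": 0},
    {"slide": [0,0,40],"turn": 0},
    {"slide": [0,0,40],"turn": 0},
    {"slide": [0,0,0],"turn": 0}
  ],
  "claw": 0.69
}}

```text
clock: 23.7
position: [536.7, -48.1, 239.0]
orientation: [0.005, 0.064, 0.998, -0.001]
wrist_force: [0.5, 0.2, -0.4]
opening: 60.7
gripper_force: 0.0
```

```bash
cat > chk.py <<'E'
from h import *;import pickle,sys
c=pickle.load(open(sys.argv[1]+".pkl","rb"));im=cv2.imread(f"pics/{sys.argv[1]}.png");g=cv2.cvtColor(im,6)
q=proj(c,[[533.5,-47.5,38]])[0].astype(int);print(q)
u,v=q;w=g[max(v-32,0):v+38,u-36:u+36];m=(w<32).astype(np.uint8)
n,l,st,ce=cv2.connectedComponentsWithStats(m)
for s,x in zip(st[1:],ce[1:]):
    if s[4]>60:
        b=[u-36+s[0]+s[2]/2,max(v-32,0)+s[1]+s[3]/2];print(s,b,ray(c,b,25).round(1))
E
python3 snap.py w12; python3 chk.py w12
```

```text
[536.7 -48.1 239. ] tool y [ 0.128  0.992 -0.001] [-0.22  0.34  1.72 -0.    1.07 -1.66] [ 0.5  0.2 -0.4] 60.694509233131505 23.7
[278 200]
[  2   0  66  54 425] [np.float64(277.0), np.float64(195.0)] [[531.9 -48.5  25. ]]
[ 21   8  32  14 165] [np.float64(279.0), np.float64(183.0)] [[520.1 -45.   25. ]]
[ 23  24  29  21 294] [np.float64(279.5), np.float64(202.5)] [[539.8 -47.   25. ]]
```

The loupe stands about 2 mm from the pad centre. Now the post goes back first.

Request:
{"op": "move_arm", "data": {
  "deltas": [
    {"slide": [-3,-33,0],"turn": -0.12},
    {"slide": [-3,-33,0],"turn": -0.12},
    {"slide": [-3,-33,0],"turn": -0.12},
    {"slide": [-3,-33,0],"turn": -0.12},
    {"slide": [-3,-33,0],"turn": -0.12},
    {"slide": [-3,-33,0],"turn": -0.12},
    {"slide": [-3,-33,0],"turn": -0.12},
    {"slide": [-3,-33,0],"turn": -0.12},
    {"slide": [-3,-33,0],"turn": -0.12},
    {"slide": [-2.5,-16.5,0],"turn": -0.12}
  ]
}}

```text
clock: 24.75
position: [503.1, -363.2, 231.6]
orientation: [-0.001, 0.619, 0.785, -0.0]
wrist_force: [0.1, 0.4, 0.6]
opening: 60.6
gripper_force: 0.0
```

Request:
{"op": "move_arm", "data": {
  "deltas": [
    {"slide": [0,0,0],"turn": -0.12},
    {"slide": [0,0,0],"turn": -0.12},
    {"slide": [0,0,0],"turn": -0.125},
    {"slide": [0,0,0],"turn": 0},
    {"slide": [0,0,0],"turn": 0}
  ]
}}

```text
clock: 25.25
position: [503.5, -360.5, 232.3]
orientation: [-0.001, 0.748, 0.664, -0.0]
wrist_force: [0.2, 0.1, -0.4]
opening: 60.4
gripper_force: 0.0
```

```bash
python3 snap.py w13; python3 - <<'E'
from h import *;import pickle
c=pickle.load(open("w13.pkl","rb"));im=cv2.imread("pics/w13.png");hsv=cv2.cvtColor(im,cv2.COLOR_BGR2HSV)
g=cv2.cvtColor(im,6)
# vial cap: low saturation, bright, around prediction
for n,p,f in(("vial",[496.6,-288,86],lambda w:(w[...,1]<45)&(w[...,2]>150)),("post",[504.1,-361,68],lambda w:(w[...,2]<45))):
    u,v=proj(c,p)[0].astype(int);k=32 if n=="vial" else 8
    m=f(hsv[v-k:v+k,u-k:u+k]).astype(np.uint8);n_,l,st,ce=cv2.connectedComponentsWithStats(m)
    i=1+st[1:,4].argmax();b=ce[i]+[u-k,v-k];print(n,(u,v),st[i],b,ray(c,b,p[2]).round(1))
E
```

```text
[ 503.5 -360.5  232.3] tool y [ 0.993 -0.119 -0.002] [-0.73  0.45  1.54 -0.    1.15 -0.61] [ 0.2  0.1 -0.4] 60.37574369073819 25.25
vial (np.int64(259), np.int64(130)) [  12    9   38   45 1256] [257.3933121 130.3343949] [[ 495.4 -287.8   86. ]]
post (np.int64(281), np.int64(217)) [ 3  5  9  9 63] [279.84126984 217.85714286] [[ 502.8 -361.4   68. ]]
```

Both are where I left them. Descend on the post.

Request:
{"op": "move_arm", "data": {
  "deltas": [
    {"slide": [0,0,-30],"turn": 0},
    {"slide": [0,0,-35],"turn": 0},
    {"slide": [0,0,-25],"turn": 0},
    {"slide": [0,0,-15],"turn": 0},
    {"slide": [0,0,-6],"turn": 0},
    {"slide": [0,0,0],"turn": 0},
    {"slide": [0,0,0],"turn": 0}
  ]
}}

```text
clock: 26.0
position: [504.8, -361.5, 123.7]
orientation: [0.001, 0.749, 0.662, 0.0]
wrist_force: [-0.2, -0.2, -0.2]
opening: 60.7
gripper_force: 0.0
```

Request:
{"op": "move_arm", "data": {
  "deltas": [
    {"slide": [0,0,0],"turn": 0},
    {"slide": [0,0,0],"turn": 0},
    {"slide": [0,0,0],"turn": 0},
    {"slide": [0,0,0],"turn": 0},
    {"slide": [0,0,0],"turn": 0},
    {"slide": [0,0,0],"turn": 0},
    {"slide": [0,0,0],"turn": 0}
  ],
  "claw": 0.1,
  "grip_force": 20
}}

```text
clock: 26.7
position: [504.2, -361.0, 122.8]
orientation: [-0.0, 0.749, 0.662, -0.0]
wrist_force: [0.9, 1.1, 0.5]
opening: 20.6
gripper_force: 20.0
```

Request:
{"op": "move_arm", "data": {
  "deltas": [
    {"slide": [0,0,10],"turn": 0},
    {"slide": [0,0,35],"turn": 0},
    {"slide": [0,0,40],"turn": 0},
    {"slide": [0,0,35],"turn": 0},
    {"slide": [0,10,10],"turn": 0},
    {"slide": [0,25,0],"turn": 0},
    {"slide": [0,40,0],"turn": 0},
    {"slide": [0,40,0],"turn": 0},
    {"slide": [0,40,0],"turn": 0},
    {"slide": [0,40,0],"turn": 0}
  ]
}}

```text
clock: 27.7
position: [502.9, -163.6, 251.7]
orientation: [-0.001, 0.749, 0.662, -0.0]
wrist_force: [0.6, 0.6, -1.8]
opening: 21.0
gripper_force: 20.0
```

Request:
{"op": "move_arm", "data": {
  "deltas": [
    {"slide": [-2,40,0],"turn": 0},
    {"slide": [-2,40,0],"turn": 0},
    {"slide": [-2,40,0],"turn": 0},
    {"slide": [-2,40,0],"turn": 0},
    {"slide": [-2,40,0],"turn": 0},
    {"slide": [-2.2,40,0],"turn": 0},
    {"slide": [0,40,0],"turn": 0},
    {"slide": [0,40,0],"turn": 0},
    {"slide": [0,40,0],"turn": 0},
    {"slide": [0,20,0],"turn": 0}
  ]
}}

```text
clock: 28.7
position: [490.3, 217.0, 251.8]
orientation: [-0.001, 0.749, 0.663, -0.0]
wrist_force: [1.2, -0.0, -1.5]
opening: 21.0
gripper_force: 20.0
```

Request:
{"op": "move_arm", "data": {
  "deltas": [
    {"slide": [0,8.5,0],"turn": 0},
    {"slide": [0,0,0],"turn": 0},
    {"slide": [0,0,-30],"turn": 0},
    {"slide": [0,0,-35],"turn": 0},
    {"slide": [0,0,-20],"turn": 0},
    {"slide": [0,0,0],"turn": 0},
    {"slide": [0,0,0],"turn": 0}
  ]
}}

```text
clock: 29.4
position: [491.8, 221.5, 167.8]
orientation: [-0.0, 0.75, 0.662, -0.001]
wrist_force: [0.3, 0.3, -1.4]
opening: 20.8
gripper_force: 20.0
```

```bash
python3 snap.py w14
```

```text
[491.8 221.5 167.8] tool y [ 0.992 -0.124 -0.001] [ 0.3   0.44  1.78 -0.    0.92  0.42] [ 0.3  0.3 -1.4] 20.803064378200048 29.4
```

Request:
{"op": "move_arm", "data": {
  "deltas": [
    {"slide": [0,0.3,-15],"turn": 0},
    {"slide": [0,0,-12],"turn": 0},
    {"slide": [0,0,-8],"turn": 0},
    {"slide": [0,0,-5],"turn": 0},
    {"slide": [0,0,0],"turn": 0},
    {"slide": [0,0,0],"turn": 0}
  ]
}}

```text
clock: 30.05
position: [492.0, 222.9, 127.9]
orientation: [-0.0, 0.749, 0.662, 0.0]
wrist_force: [-0.7, -0.3, -1.3]
opening: 21.1
gripper_force: 20.0
```

Request:
{"op": "move_arm", "data": {
  "deltas": [
    {"slide": [0,0,-3],"turn": 0},
    {"slide": [0,0,-2],"turn": 0},
    {"slide": [0,0,-1.5],"turn": 0},
    {"slide": [0,0,0],"turn": 0},
    {"slide": [0,0,0],"turn": 0}
  ]
}}

```text
clock: 30.55
position: [491.9, 222.8, 121.2]
orientation: [-0.0, 0.749, 0.662, -0.0]
wrist_force: [0.5, 0.5, -1.5]
opening: 20.8
gripper_force: 20.0
```

Request:
{"op": "move_arm", "data": {
  "deltas": [
    {"slide": [0,0,-0.4],"turn": 0},
    {"slide": [0,0,-0.3],"turn": 0},
    {"slide": [0,0,0],"turn": 0}
  ]
}}

```text
clock: 30.85
position: [492.0, 222.9, 120.8]
orientation: [0.0, 0.749, 0.662, 0.0]
wrist_force: [0.4, -0.2, 2.2]
opening: 20.7
gripper_force: 20.0
```

Request:
{"op": "move_arm", "data": {
  "deltas": [
    {"slide": [0,0,0],"turn": 0},
    {"slide": [0,0,0],"turn": 0},
    {"slide": [0,0,0],"turn": 0},
    {"slide": [0,0,0],"turn": 0},
    {"slide": [0,0,0],"turn": 0},
    {"slide": [0,0,25],"turn": 0},
    {"slide": [0,0,40],"turn": 0},
    {"slide": [0,0,40],"turn": 0},
    {"slide": [0,0,0],"turn": 0},
    {"slide": [0,0,0],"turn": 0}
  ],
  "claw": 0.69
}}

```text
clock: 31.85
position: [492.4, 223.0, 226.5]
orientation: [0.0, 0.749, 0.662, 0.001]
wrist_force: [-0.5, 0.2, -0.7]
opening: 60.9
gripper_force: 0.0
```

```bash
python3 snap.py w15; python3 - <<'E'
from h import *;import pickle
c=pickle.load(open("w15.pkl","rb"));hsv=cv2.cvtColor(cv2.imread("pics/w15.png"),cv2.COLOR_BGR2HSV)
p=[491.9,222.8,66];u,v=proj(c,p)[0].astype(int);k=10
m=(hsv[v-k:v+k,u-k:u+k,2]<45).astype(np.uint8);n,l,st,ce=cv2.connectedComponentsWithStats(m);i=1+st[1:,4].argmax();print((u,v),st[i],ray(c,ce[i]+[u-k,v-k],66).round(1))
E
```

```text
[492.4 223.  226.5] tool y [ 0.992 -0.123  0.002] [0.3  0.36 1.73 0.   1.05 0.42] [-0.5  0.2 -0.7] 60.85821480809718 31.85
(np.int64(279), np.int64(218)) [ 4  6 10 11 84] [[490.5 222.3  66. ]]
```

The post is upright in place. Now the vial.

Request:
{"op": "move_arm", "data": {
  "deltas": [
    {"slide": [0,-42,0],"turn": 0},
    {"slide": [0,-42,0],"turn": 0},
    {"slide": [0,-42,0],"turn": 0},
    {"slide": [0,-42,0],"turn": 0},
    {"slide": [0,-42,0],"turn": 0},
    {"slide": [0,-42,0],"turn": 0},
    {"slide": [0,-42,0],"turn": 0},
    {"slide": [0,-42,0],"turn": 0},
    {"slide": [0,-42,0],"turn": 0},
    {"slide": [2,-42,0],"turn": 0}
  ]
}}

```text
clock: 32.9
position: [492.4, -198.3, 223.6]
orientation: [-0.002, 0.749, 0.662, -0.001]
wrist_force: [1.3, -0.0, -0.6]
opening: 60.5
gripper_force: 0.0
```

Request:
{"op": "move_arm", "data": {
  "deltas": [
    {"slide": [1.5,-42,0],"turn": 0},
    {"slide": [1,-42,0],"turn": 0},
    {"slide": [0,-7,0],"turn": 0},
    {"slide": [0,0,0],"turn": 0},
    {"slide": [0,0,-20],"turn": 0},
    {"slide": [0,0,-35],"turn": 0},
    {"slide": [0,0,-25],"turn": 0},
    {"slide": [0,0,-18],"turn": 0},
    {"slide": [0,0,0],"turn": 0},
    {"slide": [0,0,0],"turn": 0}
  ]
}}

```text
clock: 33.9
position: [496.0, -286.5, 127.1]
orientation: [-0.001, 0.749, 0.663, -0.0]
wrist_force: [0.2, 0.4, 0.1]
opening: 60.5
gripper_force: 0.0
```

Request:
{"op": "move_arm", "data": {
  "deltas": [
    {"slide": [0,0,0],"turn": 0},
    {"slide": [0,0,0],"turn": 0},
    {"slide": [0,0,0],"turn": 0},
    {"slide": [0,0,0],"turn": 0},
    {"slide": [0,0,0],"turn": 0},
    {"slide": [0,0,0],"turn": 0}
  ],
  "claw": 0.2,
  "grip_force": 12
}}

```text
clock: 34.5
position: [496.8, -288.5, 128.2]
orientation: [0.001, 0.749, 0.662, 0.0]
wrist_force: [-0.2, 1.1, 5.7]
opening: 34.1
gripper_force: 12.0
```

Request:
{"op": "move_arm", "data": {
  "deltas": [
    {"slide": [0,0,10],"turn": 0},
    {"slide": [0,0,30],"turn": 0},
    {"slide": [0,0,30],"turn": 0},
    {"slide": [0,0,20],"turn": 0},
    {"slide": [0,10,0],"turn": 0},
    {"slide": [0,25,0],"turn": 0},
    {"slide": [0,40,0],"turn": 0},
    {"slide": [0,40,0],"turn": 0},
    {"slide": [0,40,0],"turn": 0},
    {"slide": [0,40,0],"turn": 0}
  ]
}}

```text
clock: 35.5
position: [494.9, -90.9, 216.3]
orientation: [-0.001, 0.749, 0.662, -0.001]
wrist_force: [1.2, -0.2, -0.5]
opening: 34.0
gripper_force: 12.0
```

Request:
{"op": "move_arm", "data": {
  "deltas": [
    {"slide": [-2,40,0],"turn": 0},
    {"slide": [-2,40,0],"turn": 0},
    {"slide": [-2,40,0],"turn": 0},
    {"slide": [-2,40,0],"turn": 0},
    {"slide": [-2,40,0],"turn": 0},
    {"slide": [0,40,0],"turn": 0},
    {"slide": [0,22,0],"turn": 0},
    {"slide": [0,10,0],"turn": 0},
    {"slide": [0,0,0],"turn": 0},
    {"slide": [0,0,-30],"turn": 0}
  ]
}}

```text
clock: 36.5
position: [488.6, 178.8, 189.6]
orientation: [0.002, 0.749, 0.662, 0.003]
wrist_force: [0.9, 1.1, -1.8]
opening: 34.0
gripper_force: 12.0
```

Request:
{"op": "move_arm", "data": {
  "deltas": [
    {"slide": [0,0,-25],"turn": 0},
    {"slide": [0,0,-15],"turn": 0},
    {"slide": [0,0,-10],"turn": 0},
    {"slide": [0,0,-6],"turn": 0},
    {"slide": [0,0,0],"turn": 0},
    {"slide": [0,0,0],"turn": 0}
  ]
}}

```text
clock: 37.1
position: [486.8, 178.6, 132.0]
orientation: [0.0, 0.749, 0.662, 0.0]
wrist_force: [-0.5, 0.1, -0.2]
opening: 34.2
gripper_force: 12.0
```

Request:
{"op": "move_arm", "data": {
  "deltas": [
    {"slide": [0,0,-3],"turn": 0},
    {"slide": [0,0,-2],"turn": 0},
    {"slide": [0,0,-0.8],"turn": 0},
    {"slide": [0,0,0],"turn": 0},
    {"slide": [0,0,0],"turn": 0}
  ]
}}

```text
clock: 37.6
position: [486.7, 179.0, 126.2]
orientation: [0.0, 0.749, 0.662, 0.0]
wrist_force: [0.9, -0.2, 4.2]
opening: 34.3
gripper_force: 12.0
```

Request:
{"op": "move_arm", "data": {
  "deltas": [
    {"slide": [0,0,-0.4],"turn": 0},
    {"slide": [0,0,0],"turn": 0},
    {"slide": [0,0,0],"turn": 0}
  ]
}}

```text
clock: 37.9
position: [486.8, 179.0, 126.0]
orientation: [0.0, 0.749, 0.662, 0.0]
wrist_force: [-1.1, -0.3, 7.3]
opening: 34.4
gripper_force: 12.0
```

The vial is on the floor: the 2 mm height difference to the board matches. Releasing.

Request:
{"op": "move_arm", "data": {
  "deltas": [
    {"slide": [0,0,0.5],"turn": 0},
    {"slide": [0,0,0],"turn": 0}
  ]
}}

```text
clock: 38.1
position: [486.8, 178.9, 126.1]
orientation: [0.0, 0.749, 0.662, 0.0]
wrist_force: [0.5, -0.4, 3.9]
opening: 34.2
gripper_force: 12.0
```

Request:
{"op": "move_arm", "data": {
  "deltas": [
    {"slide": [0,0,0],"turn": 0},
    {"slide": [0,0,0],"turn": 0},
    {"slide": [0,0,0],"turn": 0},
    {"slide": [0,0,0],"turn": 0},
    {"slide": [0,0,0],"turn": 0},
    {"slide": [0,0,25],"turn": 0},
    {"slide": [0,0,40],"turn": 0},
    {"slide": [0,0,40],"turn": 0},
    {"slide": [0,0,20],"turn": 0},
    {"slide": [0,30,0],"turn": 0}
  ],
  "claw": 0.69
}}

```text
clock: 39.1
position: [488.3, 207.6, 254.3]
orientation: [0.002, 0.75, 0.661, 0.002]
wrist_force: [1.0, -0.2, -0.2]
opening: 60.9
gripper_force: 0.0
```

Request:
{"op": "move_arm", "data": {
  "deltas": [
    {"slide": [0,35,40],"turn": 0},
    {"slide": [0,0,0],"turn": 0},
    {"slide": [0,0,0],"turn": 0},
    {"slide": [0,0,0],"turn": 0}
  ]
}}

```text
clock: 39.5
position: [485.6, 240.9, 287.4]
orientation: [-0.0, 0.749, 0.662, -0.001]
wrist_force: [1.0, -0.8, -0.2]
opening: 60.3
gripper_force: 0.0
```

```bash
python3 snap.py w16; python3 - <<'E'
from h import *;import pickle
c=pickle.load(open("w16.pkl","rb"));im=cv2.imread("pics/w16.png");hsv=cv2.cvtColor(im,cv2.COLOR_BGR2HSV)
for n,p,k,f in(("post",[491.9,222.8,66],8,lambda w:w[...,2]<45),("vial",[486.7,179,84],22,lambda w:(w[...,2]>120)&(w[...,1]>14))):
    u,v=proj(c,p)[0].astype(int)
    w=hsv[v-k:v+k,u-k:u+k];m=f(w).astype(np.uint8);N,l,st,ce=cv2.connectedComponentsWithStats(m)
    if N>1:
        i=1+st[1:,4].argmax();print(n,(u,v),st[i],ray(c,ce[i]+[u-k,v-k],p[2]).round(1))
# scene/top: compare with initial images
for n in("scene","top"):
    b=manip.snapshot(n)[:,:,::-1];a=cv2.imread(f"pics/{n}0.png");cv2.imwrite(f"pics/{n}9.png",b)
    cc=manip.calibration(n)
    for nm,p in(("vial",[486.7,179,70]),("post",[491.9,222.8,50]),("loupe",[533.5,-47.5,38])):
        u,v=proj(cc,p)[0].astype(int);d=cv2.absdiff(a,b)[v-7:v+8,u-7:u+8];print(n,nm,(u,v),d.mean().round(1))
    u,v=proj(cc,[533.5,-47.5,38])[0].astype(int)
    m=(cv2.cvtColor(b,6)[v-20:v+21,u-20:u+21]<40).astype(np.uint8);N,l,st,ce=cv2.connectedComponentsWithStats(m)
    for s,e in zip(st[1:],ce[1:]):
        if s[4]>30:print(s,ray(cc,e+[u-20,v-20],20).round(1))
E
```

```text
[485.6 240.9 287.4] tool y [ 0.992 -0.123 -0.002] [ 0.33  0.29  1.65 -0.    1.2   0.46] [ 1.  -0.8 -0.2] 60.260588967056606 39.5
post (np.int64(288), np.int64(214)) [ 4  5  8  8 51] [[490.6 222.5  66. ]]
vial (np.int64(288), np.int64(261)) [  1   0  38  34 564] [[485.1 181.6  84. ]]
scene vial (np.int64(219), np.int64(299)) 42.0
scene post (np.int64(203), np.int64(322)) 40.7
scene loupe (np.int64(267), np.int64(216)) 31.5
top vial (np.int64(178), np.int64(232)) 40.9
top post (np.int64(161), np.int64(231)) 37.6
top loupe (np.int64(276), np.int64(211)) 21.9
```

Vial and post measure in place. The arm blocks the scene and top cameras, so I'll move aside and check the loupe and the lane.

Request:
{"op": "move_arm", "data": {
  "deltas": [
    {"slide": [0,-42,0],"turn": 0},
    {"slide": [0,-42,0],"turn": 0},
    {"slide": [0,-42,0],"turn": 0},
    {"slide": [0,-42,0],"turn": 0},
    {"slide": [0,-42,0],"turn": 0},
    {"slide": [0,-20,0],"turn": 0},
    {"slide": [0,0,0],"turn": 0},
    {"slide": [0,0,0],"turn": 0}
  ]
}}

```text
clock: 40.45
position: [486.0, 11.4, 288.0]
orientation: [-0.001, 0.75, 0.661, -0.0]
wrist_force: [0.3, 0.5, 0.2]
opening: 60.7
gripper_force: 0.0
```

```bash
python3 snap.py w17; python3 - <<'E'
from h import *;import pickle
c=pickle.load(open("w17.pkl","rb"));g=cv2.cvtColor(cv2.imread("pics/w17.png"),6)
u,v=proj(c,[533.5,-47.5,38])[0].astype(int);print(u,v);print(g[v-40:v+41:5,u-40:u+41:5])
m=(g[v-24:v+25,u-24:u+25]<45).astype(np.uint8);N,l,st,ce=cv2.connectedComponentsWithStats(m)
for s in st[1:]:
    if s[4]>30:print(s,ray(c,[u-24+s[0]+s[2]/2,v-24+s[1]+s[3]/2],25).round(1))
for n in("scene","top"):
    b=manip.snapshot(n)[:,:,::-1];a=cv2.imread(f"pics/{n}0.png");cc=manip.calibration(n)
    for nm,p in(("vial",[486.7,179,70]),("post",[491.9,222.8,50])):
        x,y=proj(cc,p)[0].astype(int);d=cv2.absdiff(a,b)[y-9:y+10,x-9:x+10];print(n,nm,d.mean().round(1))
E
```

```text
[486.   11.4 288. ] tool y [ 0.992 -0.125 -0.001] [-0.12  0.21  1.77  0.    1.16  0.01] [0.3 0.5 0.2] 60.74515480195734 40.45
327 236
[[239 240 239 239 240 242 227 139 201 239 240 240 240 240 240 240 240]
 [238 238 238 241 168 143 106  65  68 117 137 133 241 240 240 240 240]
 [237 239 240 137  80  38 115 145 143  99  34 121 164 240 240 239 240]
 [238 238 143  48  97 146 147 146 145  93  85  32 128 206 239 240 240]
 [239 238 113  72 146 143  16  14  17  48  84  84  21 143 240 239 239]
 [239 178  33 148 146  19  18  21  37  20  73  84  32 143 241 239 240]
 [238 156  35 146 147  23  54  72 147 100  49  85  53 126 241 239 240]
 [238 164  35 146 148  39  77  83  99  33  38  63  44 142 238 240 240]
 [238 229  42 146 146  51  15  25  11  24  30 103  34 194 240 238 239]
 [237 239 133  58 146  85  26  18  16  22  53  71 124 241 239 239 240]
 [237 238 234  93  53 147  74  45  36  54  35  30 148 238 239 240 238]
 [237 237 237 235 141  49  36  43  36  20  34  33  30 243 238 239 240]
 [235 236 236 236 236 238 221 213 226  82  23  32  31  79 239 240 240]
 [235 235 236 237 237 237 238 238 239  53  18  33  34  31 240 238 240]
 [234 234 236 236 236 237 239 237 239  29  17  27  33  33  60 240 238]
 [233 235 235 236 237 238 238 238 239  14  16  17  34  32  31 197 239]
 [232 235 235 236 237 237 239 238 240  12  14  19  31  33  32  28 242]]
[  0   0  49  49 412] [[535.2 -53.5  25. ]]
[  7   2  29  20 228] [[532.9 -37.2  25. ]]
[ 12  15  24  20 271] [[534.5 -54.1  25. ]]
scene vial 51.1
scene post 37.5
top vial 109.0
top post 58.7
```

```bash
python3 - <<'E'
from h import *
b=manip.snapshot("top")[:,:,::-1];a=cv2.imread("pics/top0.png");cc=manip.calibration("top")
for i in(a,b):print(cv2.cvtColor(np.ascontiguousarray(i),6)[212:248:3,118:212:4])
E
```

```text
[[209 209 209 122 123 153 166 199 204 211 214 212 210 210 213 213 191 178
  202 210 212 214 215 208]
 [207 209 202 117 116 114 118 116 119 123 141 154 145 157 196 192 115 110
  211 208 213 212 209 208]
 [212 211 155 156 172 162 157 145 136 123 113 116 116 115 113 113 117 116
  152 189 207 203 210 210]
 [208 207 108 189 200 191 157 109 134 152 167 120 121 171 150 120 119 116
  118 182 208 213 199 212]
 [209 212 100 200 208 202  78  34  59 134 200 160 105 121 169 104  97 101
  173 168 214 209 212 192]
 [210 197  87 211 206 162  18 154 151  45 172 141  89  95 196 201 159 114
  117 197 215 214 216 200]
 [213 202  96 209 209 147  16 120 122  19 137  66 102 110 193 200 193 145
  103 206 212 213 212 206]
 [211 191  90 154 156 156  27 108  76  49 171 146  84 104 189 201 190 165
   93 183 212 215 210 209]
 [209 186  97 115 112 112  77  43  22  93 120 134 103 149 159 189 153 170
  107 205 210 212 209 207]
 [209 203 173 164 175 167 158 138 122 115 117 105 107 113 120 150 175 125
  131 209 212 213 210 196]
 [206 205 208 211 205 201 198 186 184 179 176 189 170 161 147 135 120 110
  122 212 206 20
[... 625 characters left out ...]
10  96 217 218 217 218 218 219 125  75  77  75  68  41  44  34  31
  125 123 122 224 223 211]
 [221 215 100 223 221 217 215 217 212 124  71  71  74  51  31  40  38  34
  117 125 123 224 223 219]
 [225 208  94 165 159 201 164 205 210 121  64  70  72  44  43  40  33  54
   97 121 124 222 226 219]
 [221 198  97 123 122 123 126 123 128 100  71  67  72  39  38  41  36  63
   89 127 125 225 224 219]
 [222 217 186 172 189 177 170 155 131  86  70  71  74  38  40  33  35  68
  100 120 124 223 221 210]
 [223 220 222 224 221 216 210 197 180  77  69  72  70  40  36  41  37 105
  127 123 127 221 220 216]
 [220 224 220 221 220 220 223 223 224  75  65  73  65  40  39  41  29 108
  104 126 126 222 212 222]]
```

Part of the arm still hides the lane from the top camera. Moving further away to confirm.

Request:
{"op": "move_arm", "data": {
  "deltas": [
    {"slide": [0,-42,0],"turn": 0},
    {"slide": [0,-42,0],"turn": 0},
    {"slide": [0,-42,0],"turn": 0},
    {"slide": [0,-42,0],"turn": 0},
    {"slide": [0,-42,0],"turn": 0},
    {"slide": [0,-42,0],"turn": 0},
    {"slide": [0,-42,0],"turn": 0},
    {"slide": [0,-20,0],"turn": 0},
    {"slide": [0,0,0],"turn": 0},
    {"slide": [0,0,0],"turn": 0}
  ]
}}

```text
clock: 41.65
position: [486.4, -300.9, 288.1]
orientation: [-0.001, 0.749, 0.662, 0.0]
wrist_force: [0.6, -0.1, -1.0]
opening: 60.3
gripper_force: 0.0
```

```bash
python3 - <<'E'
from h import *
b=manip.snapshot("top");print(cv2.cvtColor(np.ascontiguousarray(b),7)[212:248:3,118:212:4])
a=cv2.imread("pics/scene0.png");s=manip.snapshot("scene")[:,:,::-1]
d=cv2.absdiff(a,s)
cc=manip.calibration("scene")
for nm,p in(("vial",[486.7,179,70]),("post",[491.9,222.8,50])):
    x,y=proj(cc,p)[0].astype(int);print(nm,d[y-9:y+10,x-9:x+10].mean().round(1))
g=cv2.cvtColor(np.ascontiguousarray(b),7)
cc=manip.calibration("top");u,v=proj(cc,[535.5,-50.8,20])[0].astype(int);print(u,v);print(g[v-21:v+22:3,u-21:u+22:3])
print(manip.sense()["joint_vel"].round(3))
E
```

```text
[[229 231 231 138 143 174 186 224 230 231 232 233 227 230 232 233 221 218
  215 135 136 132 136 136]
 [231 231 225 136 131 129 129 128 139 143 161 173 170 175 219 225 132 129
  170 130 138 135 129 132]
 [232 229 173 178 199 192 175 162 153 139 129 133 130 129 131 135 138 139
  135 130 125 127 131 136]
 [230 229 122 213 224 215 209 188 188 191 188 141 138 191 174 136 131 131
  134 139 141 134 127 131]
 [229 226 118 227 226 225 224 224 228 226 227 186 119 150 198 120 109 109
  120 130 136 132 132 122]
 [230 223 103 230 226 229 226 226 227 227 198 162  98 121 223 220 171 130
  134 129 133 133 133 123]
 [230 224 104 228 228 227 224 223 226 227 153  90 104 136 219 222 220 128
  119 137 136 133 135 134]
 [232 218  99 174 177 214 173 221 222 231 184 153  90 114 221 222 210 123
  105 131 132 136 135 130]
 [230 210 103 131 127 128 127 128 132 138 141 150 111 170 172 210 172 113
   92 136 133 135 135 133]
 [230 225 196 185 198 191 180 160 153 134 133 125 120 127 140 177 191  92
  106 133 132 135 134 122]
 [230 229 233 229 232 226 224 210 207 200 201 217 194 186 169 155 135 119
  135 135 133 13
[... 429 characters left out ...]
  62  37 134 235 231 233]
 [232 232 204  89  76  63  46  29  45 108 117  70 200 232 230]
 [229 231 178  67 114  36  93 106  47  94 140  91 147 233 233]
 [233 232 145  96 106  49 106 103  75  78 140 112 108 229 232]
 [232 231 135 100 126  52  77  81  60  85 142 112 110 230 230]
 [233 233 174  71 138  79  41  43  45 130 141  90 148 231 232]
 [233 232 225  88 117 136 126 124 135 139 123  77 201 231 230]
 [232 232 232 174  70 102 136 140 138 114  55 160 227 231 230]
 [230 232 230 231 187 110  71  62  59 109 185 230 229 231 229]
 [229 231 229 230 232 226 210 190 209 227 231 230 229 230 229]
 [229 230 231 229 230 231 230 231 231 230 229 229 228 230 227]]
[ 0.003 -0.004  0.001 -0.002 -0.003 -0.006]
```

The top view matches the initial lane pattern with the loupe gone, and the loupe stands centred on the pad. Handing in.

```bash
python3 -c "
from workcell import manip
print(manip.close_job())"
```

```text
the job is handed in; nothing more can be done
None
```

The job is handed in: the loupe stands on the pad, about 2–3 mm from its centre by camera, and the vial and post are back upright in the lane, within about 3 mm of where they started. Nothing was toppled; the hand-in returned no verdict.

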